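# Lock the lamp collar and present the notched slide

### The job

Turn the lock collar on the little bench lamp clockwise until it stops at its locked mark. Then lift the thick glass slide with the notched corner out of the rack by its clear part, never by the frosted end, and hold that frosted end about 10 cm above the middle of the lamp with its label face upward, leaned over about halfway between standing and flat. Finish while still holding it there in the gripper, still and touching nothing else, and do not disturb the blank slide, the bottle or the beaker.

Things in the scene. Friction and masses are not known exactly. Their poses are not given: they have to be found in the camera images.
- lamp: Fixed white bench lamp, a box 130 x 130 x 50 mm with an upright light port in the middle of its top. Origin: centre of its underside on the bench; z up. On its top face a short raised bar along its +x (unlocked mark) and a longer raised bar 1.25 rad clockwise from it (locked mark). Its place and yaw vary.
- lamp_port (a point): Centre of the white light port (42 mm across), 66 mm above the bench; z up. The lock collar's lugs stand round it and rise to 95 mm above the bench.
- collar (a joint): Angle of the captive lock collar about the lamp's vertical axis, rad: 0 at the unlocked mark, growing clockwise seen from above, 1.25 at the locked mark and stop (above 1.13 counts as locked). Starts between 0 and 0.4, turns with light friction (0.06 N m) and stays where left.
- collar_grip (a point): Point on the collar's axis, 83 mm above the bench; turns with the collar. Aluminium ring 62 mm across, 53 to 67 mm above the bench, with upright lugs on its own +y and -y sides, rising to 95 mm, 16 mm wide (x), 8 mm thick (y). Their flat outer faces lie 26 mm from the axis: grip across both along y, 52 mm. A rib on the ring's +x side points at the marks.
- rack: Fixed pale wooden rack, base 125 (x) x 150 (y) x 10 mm, origin at the centre of its underside, place and yaw vary. Two slots along x, at y = -45 and +45 mm, 11 mm wide, between rails 90 mm long that rise to 30 mm above the bench. A slide stands on its long edge in each (bottom at 10, top at 60 mm above the bench); which slot holds which varies.
- slide_center (a point): Centre of the notched glass slide, 110 (x) x 8 thick (y) x 50 mm (z), about 110 g, standing on edge in a rack slot (centre 35 mm above the bench). +x to the frosted end, +y out of the label face, +z to its upper edge. Frosted from x = 25 to 55 mm, the rest clear. Facing the label face as it stands, the one notched corner (10 x 10 mm) is at the upper left, on the frosted end.
- slide_frost (a point): Centre of the frosted end of the notched slide, 40 mm from the slide's centre towards +x; same axes. Presented properly, its y axis slopes up at about 45 degrees (at most 60 degrees from straight up).
- blank_center (a point): Centre of the blank slide, wholly clear glass with no notch, 80 mm long (x) x 8 x 50 mm, standing in the other slot. Leave it alone.
- bottle_mid (a point): Loose white wash bottle with a blue cap, 64 mm across, 120 mm tall; point half-way up. Leave it alone.
- beaker_mid (a point): Loose glass beaker, 70 mm across, 90 mm tall; point half-way up. Leave it alone.
There are look-alikes about, which are no part of the job. Of the things shaped like the lamp, the white one is meant.

How it is judged:
By the outcome, as a careful person would: the job done as asked, in the order asked, and still so for the second after the job is handed in, while the arm keeps its last pose, push and grip.
It also fails if it takes over 56 s, if anything falls off the work surface, if the arm or the gripper's body presses on something with over 40 N, if the wrist force passes 120 N, or if a joint passes its speed limit or range.

### The arm

A 6-joint arm with a two-finger parallel gripper is mounted at the origin on the work surface. World frame = base frame: x ahead of the robot, y to its left, z up, the work surface at z = 0. Lengths are in mm, angles in degrees, forces in N, time in s.
With the tool pointing down it reaches from about 350 to 850 mm from the base axis. Payload 8.1 kg.
Tool frame: the origin (TCP) lies on the centre line of the jaws, within the pads' length; the fingertips stand r.tip_extent ahead of it and the grasp point (between the pads) lies 8 mm behind it (r.tip_extent is the distance from the TCP to the fingertips, in mm); z points along the fingers, y is the direction in which the jaws open and shut (so a half turn about z gives the same grasp; the last joint's range is limited). The gripper opens to 85 mm and grips with 20 to 120 N. Pads are 22 mm wide; open, the fingers measure 114 mm over their backs; the gripper's body (76 mm by 85 mm) begins 54 mm behind the grasp point. The pads swing forward as they close: fully open they stand 13 mm farther back than shut.
Start: joints at [-71.356, 7.471, 85.268, -0, 87.261, -4.893], TCP at [239.626, -550.077, 242.292] pointing down, gripper open.
Joint ranges: [-169.43, 169.43], [-51.17, 129.36], [1.28, 143.12], [-76.62, 256.62], [0, 156.53], [-152.29, 152.29]. Speed limits (degrees/s): [136.94, 136.94, 159.86, 180, 180, 180].

### API

Orientations are given as [roll, pitch, yaw] about the fixed x, y, z axes, in that order (R = Rz(yaw) Ry(pitch) Rx(roll)).
In Python, from bench import sense, optics, hand_in, spotter, r gives the robot as it stands.
- The arm moves only by the tool apply_moves, never from a script. Its argument "series" is a list of rows, each a list of 3 entries, a list of its own where there are three numbers: the opening, from 0 (shut) to 1 (fully open), then the shift along the world's x, y, z in m, then the turn about the world's z in rad. In form: [[grip, [x, y, z], turn], ...]. A call has 1 to 5 rows; each row is the pose to reach, as a shift and turn from the pose measured when the call began; what a row does not reach only later rows make up. A row lasts 1/8 s, in which the tool goes at most 62.5 mm and 10.7 degrees, less where a joint would pass 70% of its speed; a pose out of reach is approached as far as the arm can. A call with a gripper value outside its range is refused whole. The fingers move at their own pace and stop on an object; "grip_force" is the grip in N (left out, the last holds). Time passes only in rows, so rows that repeat a pose let the fingers close. It gives the time, the measured TCP pose, the force and the opening at its end, in the units of the state.
- sense(): the state, without advancing time (a new reading comes with each control period).
- optics.snapshot(name): name is "scene" or "top"; returns a dict with "color" (420x560x3 uint8, blue, green, red), "intrinsics" (3x3 intrinsics, pixels), "rvec" (rotation vector, rad) and "tvec" (3), from world to camera coordinates, as OpenCV has them. Camera axes: x right, y down, z forward; pixel columns grow to the right and rows downward; lengths in mm; the calibration is good to about 2 mm. A picture is of the moment at which its call begins. There is no depth.
- hand_in(): hands the job in, once; it reports no verdict.
Trained networks look in a picture, given as the dict that the camera call returned (one of the last four; its "shot" number tells which), for a name from the list of things; names that differ only in an ending like _2 or _b are one class to them, and where a whole thing is asked for, a point or a joint stands for the part that bears it (a point fixed in the world has none). Each returns a list of dicts, best first, with "p" (0 to 1); they miss things now and then, are a little off and sometimes report something else, mostly with a low value. They report only what shows in the picture. A call takes as long as a camera call. They do not tell look-alikes from the thing itself.
- spotter.search_frame(picture, query): "xyz" ([x, y, z] in mm, in the coordinates of the camera as it stood for that picture, good to about 4 mm: the middle of the surface that is visible of it).
- spotter.masks_of(picture, query): "mask" (420x560 bool, what is visible of it).
The state is a dict: "time": time; "joint_pos": joint angles; "qd": joint speeds; "joint_efforts": joint torques, N m; "tool_pos": TCP position; "tcp_rot": TCP orientation; "ft_force": force on the tool from outside, world axes, zero at the start; "wrist_torque": the same for the moment, N m; "finger_gap": finger opening in mm.
Only numpy, scipy, OpenCV 4.12 (cv2) and the standard library are available. Lean on these libraries where they do the work, as an engineer would, in place of code of your own. Each camera call takes 0.05 s, during which the arm holds its last target.

## Working session

There is one attempt and no reset: what is moved stays moved. The work goes in short steps, Python scripts to look and compute and a tool call to move; the robot and the scene stay as the last step left them, time stands still between calls to the robot, and variables do not carry over. Pictures are saved under pics/ and viewed, and the job is handed in when it is done.

Besides the shell and the picture viewer there is one more tool, called after "Request:" as name([rows], argument=value, ...), one row to a line, values as JSON. apply_moves: Moves the arm, as the interface text tells. Its arguments: {"type":"object","properties":{"series":{"type":"array"},"grip_force":{"type":"number"}},"required":["series"]}

```bash
ls -la; mkdir -p pics
cat > h.py <<'E'
import numpy as np, cv2
from bench import sense, optics, hand_in, spotter, r
np.set_printoptions(precision=1,suppress=True)
def shot(n,save=None):
    p=optics.snapshot(n)
    if save: cv2.imwrite('pics/'+save,p['color'])
    return p
def RT(p):
    return cv2.Rodrigues(np.array(p['rvec'],float))[0],np.array(p['tvec'],float).ravel()
def c2w(p,x):
    R,t=RT(p); return R.T@(np.array(x)-t)
def proj(p,X):
    return cv2.projectPoints(np.array(X,float).reshape(-1,3),np.array(p['rvec'],float),np.array(p['tvec'],float),np.array(p['intrinsics'],float),None)[0].reshape(-1,2)
def atz(p,uv,z):
    R,t=RT(p);K=np.array(p['intrinsics'],float)
    uv=np.array(uv,float).reshape(-1,2)
    d=(R.T@np.linalg.inv(K)@np.c_[uv,np.ones(len(uv))].T).T
    c=-R.T@t
    return c+d*((z-c[2])/d[:,2])[:,None]
E
python3 - <<'E'
from h import *
print({k:v for k,v in sense().items()}); print(r.tip_extent)
for n in ('scene','top'):
    p=shot(n,n+'0.png'); R,t=RT(p); print(n,'cam at',-R.T@t,p['intrinsics'])
    for q in ['lamp','collar','rack','slide_center','slide_frost','blank_center','bottle_mid','beaker_mid']:
        for d in spotter.search_frame(p,q): 
            if d['p']>.2: print(q,round(d['p'],2),c2w(p,d['xyz']),proj(p,c2w(p,d['xyz']))[0])
E
```

```text
total 12
drwxr-xr-x  3 agent agent 4096 Dec  7 14:48 .
drwxr-xr-x 23 root  root  4096 Dec  7 14:48 ..
drwxr-xr-x  2 agent agent 4096 Dec  7 14:48 pics
{'time': 0.0, 'joint_pos': array([-71.4,   7.5,  85.3,  -0. ,  87.3,  -4.9]), 'qd': array([-0.1, -0. , -0.1, -0.1, -0.1, -0. ]), 'joint_efforts': array([ -0. , -56.9, -50.1,  -0. ,   0. ,   0. ]), 'tool_pos': array([ 239.4, -549.5,  241.2]), 'tcp_rot': array([-179.9,   -0. ,   23.5]), 'ft_force': array([-0.2, -0.3, -0.2]), 'wrist_torque': array([ 0., -0., -0.]), 'finger_gap': 85.1338136314267}
11.0
scene cam at [1145.9  667.8  697.5] [[485.    0.  274. ]
 [  0.  485.  207.6]
 [  0.    0.    1. ]]
lamp 0.9 [568.1 396.   51.5] [395.9 302.7]
lamp 0.69 [538.3 200.4  49.9] [324.8 243.1]
lamp 0.63 [737.2 209.3  47.2] [255.5 294.8]
collar 0.88 [512.1 183.3  66.4] [327.6 227.6]
collar 0.71 [ 538.  -210.7   44.6] [203.6 166.6]
collar 0.69 [725.8 205.6  66.6] [258.8 283. ]
collar 0.66 [552.6 392.1  62.6] [400.2 292.8]
rack 0.84 [ 579.1 -165.9   10.8] [202.1 191.1]
slide_center 0.82 [ 538.5 -211.1   46.7] [203.3 166. ]
slide_frost 0.82 [ 539.4 -2
[... 362 characters left out ...]
237.8 241. ]
lamp 0.78 [535.5 373.7  49.2] [150.  225.9]
lamp 0.74 [676.6 -22.4  81.7] [327.9 162.2]
lamp 0.58 [703.2 183.9  46.5] [237.1 154.8]
collar 0.87 [539.9 384.3  68.7] [142.2 222.7]
collar 0.67 [503.8 174.6  69.1] [237.3 240. ]
collar 0.67 [706.7 191.3  67.6] [232.7 150.4]
rack 0.87 [ 569.9 -178.9   11.6] [391.9 215.3]
slide_center 0.51 [ 541.  -210.2   60.1] [412.5 225. ]
slide_center 0.21 [ 601.1 -144.    57. ] [381.3 198.3]
slide_frost 0.71 [ 538.2 -208.6   57.9] [411.5 226.3]
blank_center 0.58 [ 597.6 -143.8   59.9] [381.6 199.6]
blank_center 0.39 [504.7 177.2  50.9] [237.2 240.3]
bottle_mid 0.56 [676.  -22.4  82.3] [327.9 162.4]
beaker_mid 0.69 [457.1 -23.1  21. ] [326.3 263.1]
```

View pics/scene0.png

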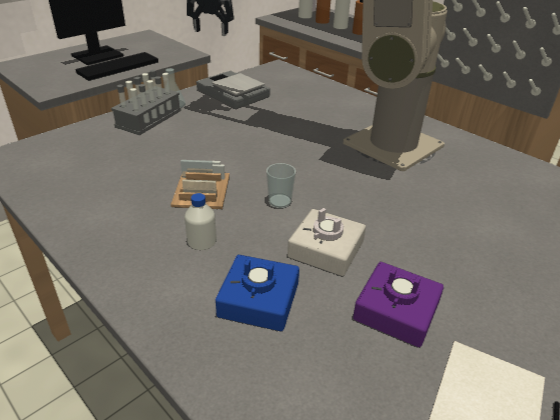

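View pics/top0.png

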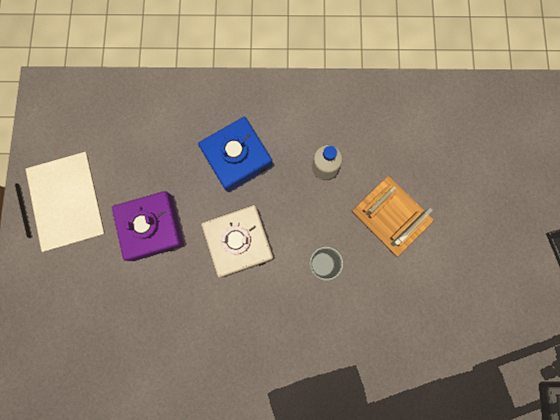

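Run:
```python
import cv2,numpy as np
t=cv2.imread('pics/top0.png');s=cv2.imread('pics/scene0.png')
f=lambda im,x,y,w,h:cv2.resize(im[y:y+h,x:x+w],(400,300),interpolation=cv2.INTER_CUBIC)
cv2.imwrite('pics/z0.png',np.vstack([np.hstack([f(t,190,196,100,75),f(t,350,175,100,75)]),np.hstack([f(s,280,195,100,75),f(s,155,150,100,75)])]))
```

```text
(no output)
```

View pics/z0.png

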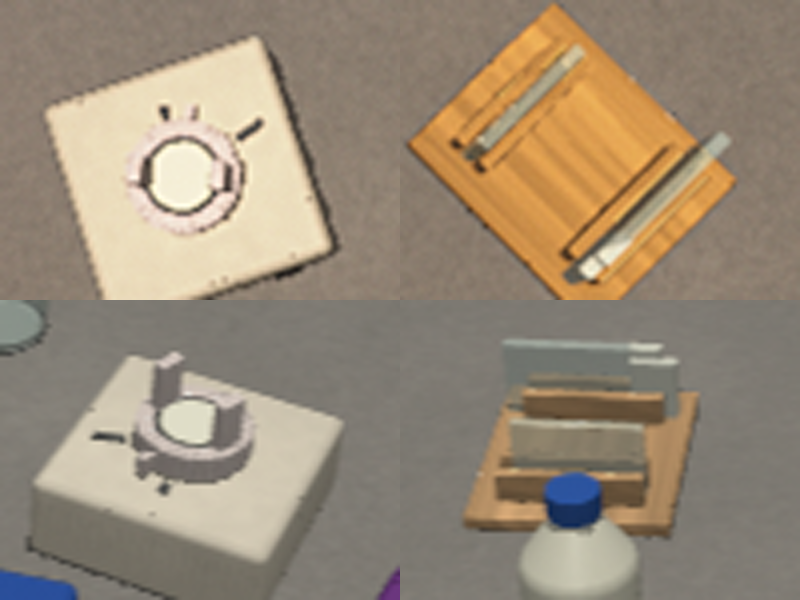

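```bash
cat > ov.py <<'E'
from h import *
def box(c,yaw,sx,sy,z0,z1):
    a=np.radians(yaw);Rz=np.array([[np.cos(a),-np.sin(a)],[np.sin(a),np.cos(a)]])
    P=[]
    for z in (z0,z1):
        for x,y in((-1,-1),(1,-1),(1,1),(-1,1)): P.append([*(Rz@[x*sx/2,y*sy/2]+c),z])
    return np.array(P)
E5=[(0,1),(1,2),(2,3),(3,0),(4,5),(5,6),(6,7),(7,4),(0,4),(1,5),(2,6),(3,7)]
def draw(im,p,P,o,k,col):
    q=(proj(p,P)-o+.5)*k
    for a,b in E5: cv2.line(im,tuple(np.int32(q[a])),tuple(np.int32(q[b])),col,1,cv2.LINE_AA)
def crop(p,x,y,w,h,k): return cv2.resize(p['color'][y:y+h,x:x+w],None,fx=k,fy=k,interpolation=cv2.INTER_CUBIC)
E
python3 - <<'E'
from ov import *
T=shot('top');S=shot('scene')
print('lamp top',atz(T,[[201.25,223.5],[255.5,205.5],[273.75,257.25],[216.3,271]],50))
pu=np.array([235.5,239.75]);su=np.array([328.2,225.])
print('port',atz(T,pu,66),atz(S,su,66))
def tri(a,b):
    Ps=[np.array(p['intrinsics'])@np.c_[RT(p)[0],RT(p)[1]] for p in(T,S)]
    X=cv2.triangulatePoints(*Ps,np.array(a,float).reshape(2,1),np.array(b,float).reshape(2,1));return (X[:3]/X[3]).ravel()
print('tri',tri(pu,su))
print('marks short,long',atz(T,[[190+165/4,196+112/4],[190+250/4,196+128/4],],50),'rib',atz(T,[[190+195/4,196+115/4]],60))
for n,p in(('top',T),('scene',S)):
  for q in('slide_center','slide_frost','blank_center','rack'):
    for d in spotter.masks_of(p,q)[:2]:
        m=d['mask'].astype(np.uint8); c=cv2.minAreaRect(cv2.findNonZero(m)); print(n,q,d['p'],c,m.sum())
E
```

```text
lamp top [[541.7 259.   50. ]
 [583.6 138.4  50. ]
 [468.   95.6  50. ]
 [437.  221.2  50. ]]
port [[504.5 179.   66. ]] [[504.3 178.   66. ]]
tri [504.7 178.6  66.6]
marks short,long [[541.1 191.8  50. ]
 [532.5 144.   50. ]] rib [[538.3 173.6  60. ]]
top slide_center 0.65 ((237.1323699951172, 240.69308471679688), (59.79075622558594, 59.91394805908203), 70.82099914550781) 3472
top slide_center 0.52 ((411.95806884765625, 226.47386169433594), (6.950220108032227, 53.109275817871094), 45.97102355957031) 334
top slide_frost 0.79 ((411.7500305175781, 226.25), (7.071067810058594, 53.03300857543945), 45.0) 326
top blank_center 0.62 ((411.7500305175781, 226.25), (7.0710673332214355, 53.03300476074219), 45.0) 356
top blank_center 0.59 ((380.92657470703125, 199.9219970703125), (4.069353103637695, 38.209083557128906), 46.7357063293457) 158
top rack 0.7 ((392.6400146484375, 215.01998901367188), (65.86244201660156, 52.83879852294922), 46.005088806152344) 2999
top rack 0.15 ((235.75001525878906, 239.75001525878906), (27.577163696289062, 26.870058059692383), 45.0) 341
scene slide_center 0.92 ((202.56207275390625, 168.94482421875), (43.98279571533203, 17.792774200439453), 3.3664605617523193) 557
scene slide_frost 0.56 ((202.93597412109375, 168.56089782714844), (42.18681335449219, 15.870040893554688), 1.432096242904663) 484
scene blank_center 0.69 ((199.5, 186.0), (12.0, 33.0), 90.0) 381
scene blank_center 0.27 ((202.5596923828125, 168.3363800048828), (43.8142204284668, 17.310583114624023), 2.935673236846924) 548
scene rack 0.74 ((200.03741455078125, 189.8399200439453), (57.131568908691406, 35.52989959716797), 1.847610354423523) 1076
scene rack 0.37 ((326.48931884765625, 240.29296875), (69.70581817626953, 58.735233306884766), 22.067899703979492) 3522
```

```bash
cat > fit1.py <<'E'
from ov import *
import sys
T=shot('top');S=shot('scene')
C=np.array([570.,-178.5]);yaw=134.  # rack x along frosted dir
a=np.radians(yaw);ex=np.array([np.cos(a),np.sin(a)]);ey=np.array([-ex[1],ex[0]])
from scipy.optimize import least_squares
# fit rack rectangle in both masks via rendering-free: compare projected hull with mask IoU
masks=[]
for p in(T,S):
    d=max(spotter.masks_of(p,'rack'),key=lambda d:d['p']);masks.append(d['mask']); 
print([m.sum() for m in masks])
for u in ([[350+147/4-100+100,0]],):pass
kt=(350,175,100,75);ks=(155,150,100,75)
def show(C,yaw,slide,name,dyaw=0):
    out=[]
    for p,k in((T,kt),(S,ks)):
        im=crop(p,*k,8)
        o=np.array(k[:2])
        draw(im,p,box(C,yaw,125,150,0,10),o,8,(0,0,255))
        draw(im,p,box(slide,yaw+dyaw,110,8,10,60),o,8,(0,255,0))
        out.append(cv2.resize(im,(640,480))[:, :])
    cv2.imwrite('pics/'+name,cv2.resize(np.vstack(out),(440,600)))
    cv2.imwrite('pics/a_'+name,out[0]);cv2.imwrite('pics/b_'+name,out[1])
show(C,yaw,C+ey*45,'fit1.png')
print(C+ey*45,C-ey*45)
E
python3 fit1.py
```

```text
[np.int64(2775), np.int64(953)]
[ 537.6 -209.8] [ 602.4 -147.2]
```

View pics/a_fit1.png

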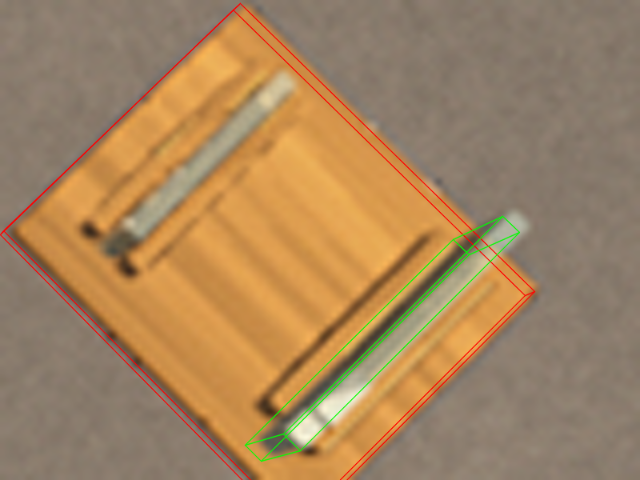

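View pics/b_fit1.png

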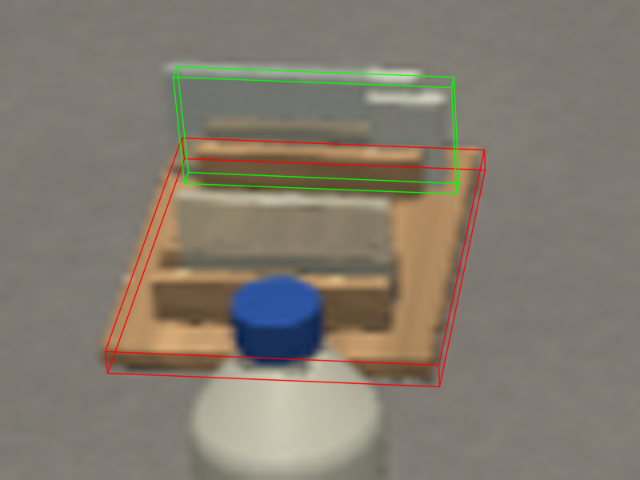

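Request:
apply_moves([
  [1,[0.02,0.056,0],0.18],
  [1,[0.04,0.112,0],0.36],
  [1,[0.06,0.168,0],0.54],
  [1,[0.08,0.224,0],0.72],
  [1,[0.1,0.28,0],0.9],
])

```text
time: 2.22
tool_pos: [340.0, -268.4, 242.5]
tcp_rot: [180.0, 0.0, 75.4]
ft_force: [0.7, 0.3, 0.1]
finger_gap: 85.5
```

Request:
apply_moves([
  [1,[0.02,0.056,0],0.18],
  [1,[0.04,0.112,0],0.36],
  [1,[0.06,0.168,0],0.54],
  [1,[0.08,0.224,0],0.72],
  [1,[0.1,0.28,0],0.9],
])

```text
time: 2.85
tool_pos: [440.4, 13.6, 243.0]
tcp_rot: [179.9, 0.1, 127.3]
ft_force: [0.7, 0.2, 0.6]
finger_gap: 85.4
```

Request:
apply_moves([
  [1,[0.02,0.05,0],0.18],
  [1,[0.04,0.1,0],0.36],
  [1,[0.05,0.14,0],0.54],
  [1,[0.06,0.165,0],0.72],
  [1,[0.065,0.167,0],0.85],
])

```text
time: 3.48
tool_pos: [505.5, 182.5, 242.8]
tcp_rot: [179.9, 0.1, 176.5]
ft_force: [0.1, -0.0, 0.2]
finger_gap: 85.6
```

Request:
apply_moves([
  [1,[-0.001,-0.003,-0.05],0],
  [1,[-0.001,-0.004,-0.1],0],
  [1,[-0.001,-0.004,-0.125],0],
])

```text
time: 3.85
tool_pos: [502.6, 178.0, 114.5]
tcp_rot: [180.0, -0.2, 176.5]
ft_force: [-0.1, 0.4, 0.5]
finger_gap: 85.3
```

```bash
cat > look.py <<'E'
from ov import *
import sys
# look.py name cam x y w h k
n,cam=sys.argv[1:3];x,y,w,h=map(int,sys.argv[3:7]);k=float(sys.argv[7])
p=shot(cam);cv2.imwrite('pics/'+n,crop(p,x,y,w,h,k))
s=sense();print(s['time'],s['tool_pos'],s['tcp_rot'],s['ft_force'],s['finger_gap'],s['joint_pos'])
E
python3 look.py c1s.png scene 270 150 130 110 5; python3 look.py c1t.png top 180 180 130 110 5
```

```text
3.9 [501.3 177.7 111.8] [-180.    -0.3  176.5] [-2.4 -1.4 -2.8] 85.34119117563948 [ 13.9   3.2 103.9   0.1  73.3 -72.6]
3.95 [501.8 177.8 114. ] [180.   -0.3 176.5] [-0.5  0.7 -0.1] 85.23089620079645 [ 13.9   3.1 103.7   0.1  73.5 -72.6]
```

View pics/c1s.png

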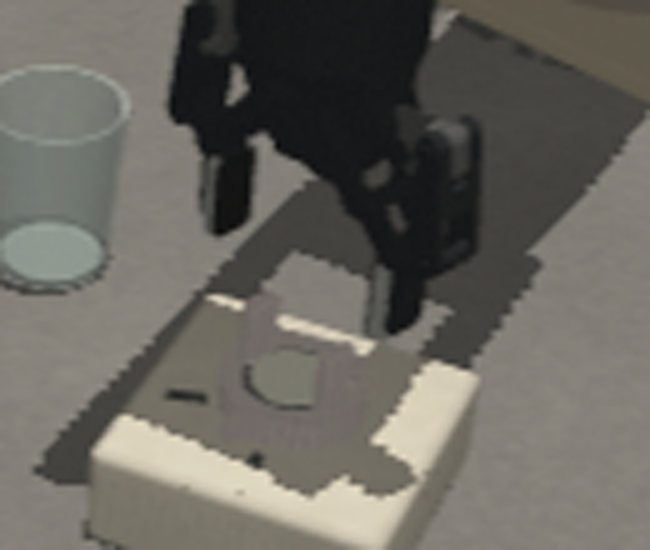

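View pics/c1t.png

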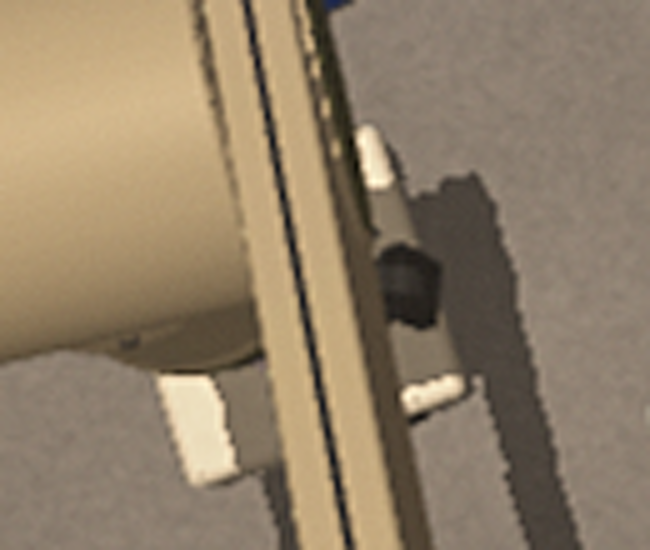

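Request:
apply_moves([
  [1,[0.0025,0.001,-0.015],0],
  [1,[0.0025,0.001,-0.031],0],
  [1,[0.0025,0.001,-0.031],0],
  [0.4,[0.0025,0.001,-0.031],0],
  [0.4,[0.0025,0.001,-0.031],0],
], grip_force=40)

```text
time: 4.58
tool_pos: [504.9, 179.0, 83.9]
tcp_rot: [180.0, -0.2, 176.5]
ft_force: [-0.5, -0.4, 8.3]
finger_gap: 51.7
```

Request:
apply_moves([
  [0.4,[0,0,0],0],
  [0.4,[0,0,0],0],
])

```text
time: 4.82
tool_pos: [505.0, 179.0, 84.2]
tcp_rot: [180.0, -0.2, 176.5]
ft_force: [-1.9, 0.0, 2.2]
finger_gap: 51.2
```

```bash
python3 look.py c2s.png scene 270 150 130 110 5
```

```text
4.875 [505.  179.   84.2] [180.   -0.2 176.5] [-2.5 -0.1  2.9] 51.40483006397697 [ 14.    5.5 104.5   0.1  70.2 -72.5]
```

View pics/c2s.png

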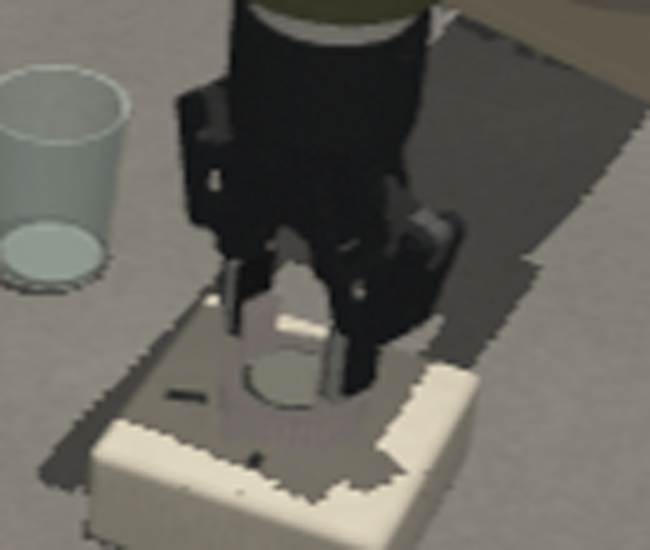

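Request:
apply_moves([
  [0.4,[0,0,0],-0.14],
  [0.4,[0,0,0],-0.28],
  [0.4,[0,0,0],-0.42],
  [0.4,[0,0,0],-0.56],
  [0.4,[0,0,0],-0.7],
])

```text
time: 5.5
tool_pos: [504.7, 178.4, 84.2]
tcp_rot: [-180.0, -0.2, 136.1]
ft_force: [-1.9, -3.8, 1.9]
finger_gap: 51.2
```

Request:
apply_moves([
  [0.4,[0,0,0],-0.06],
  [0.4,[0,0,0],-0.12],
  [0.4,[0,0,0],-0.18],
  [0.4,[0,0,0],-0.2],
])

```text
time: 6.0
tool_pos: [505.0, 177.7, 84.2]
tcp_rot: [-179.9, -0.1, 124.7]
ft_force: [0.4, -3.6, -0.1]
finger_gap: 51.4
```

```bash
python3 -c "
from h import *
s=sense();print(s['tool_pos'],s['tcp_rot'],s['ft_force'],s['wrist_torque'],s['finger_gap'])"
```

```text
[505.  177.7  84.2] [-179.9   -0.1  124.7] [ 0.4 -3.6 -0.1] [-0.7 -0.1  1.9] 51.37105432246617
```

Request:
apply_moves([
  [0.4,[0,0,0],0.02],
  [1,[0,0,0],0.03],
  [1,[0,0,0],0.03],
  [1,[0,0,0],0.03],
  [1,[0,0,0.05],0.03],
])

```text
time: 6.62
tool_pos: [501.6, 176.9, 130.3]
tcp_rot: [-179.5, -0.3, 126.4]
ft_force: [0.6, -0.0, 0.6]
finger_gap: 85.6
```

Request:
apply_moves([
  [1,[0,-0.01,0.06],0],
  [1,[0,-0.06,0.1],-0.18],
  [1,[0,-0.12,0.1],-0.36],
  [1,[0,-0.18,0.1],-0.54],
  [1,[0,-0.24,0.1],-0.72],
])

```text
time: 7.25
tool_pos: [501.5, -64.9, 230.8]
tcp_rot: [-179.5, -0.3, 84.8]
ft_force: [0.7, 0.7, 0.4]
finger_gap: 85.3
```

```bash
python3 look.py c3s.png scene 270 150 130 110 5;python3 look.py c3t.png top 180 180 130 110 5
```

```text
7.3 [501.1 -71.8 230.7] [-179.5   -0.1   84.1] [-1.4 -5.3  0.1] 85.23791955691746 [-13.9  -6.4 100.4  -0.   86.4  -8. ]
7.35 [501.3 -68.5 230.5] [-179.5   -0.2   84.5] [-0.1 -0.1  0.4] 85.32507463790688 [-13.7  -6.4 100.5   0.1  86.5  -8.2]
```

View pics/c3s.png

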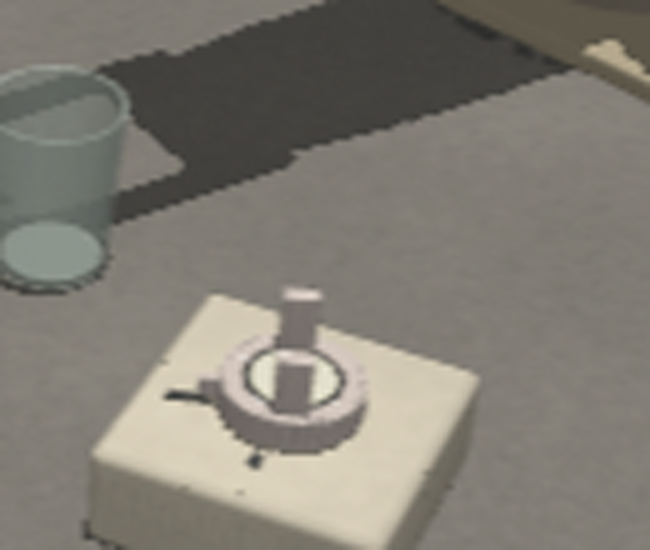

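View pics/c3t.png

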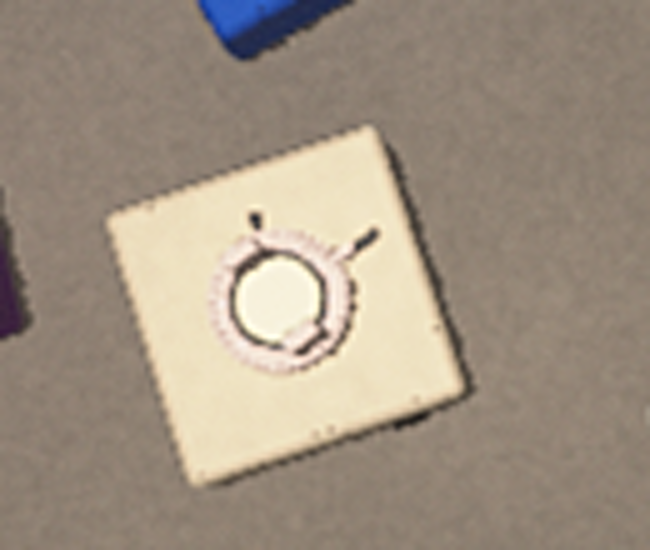

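Request:
apply_moves([
  [1,[0.01,-0.03,0],-0.18],
  [1,[0.02,-0.06,0],-0.36],
  [1,[0.03,-0.09,0],-0.54],
  [1,[0.04,-0.12,0],-0.72],
  [1,[0.047,-0.152,0],-0.9],
])

```text
time: 7.98
tool_pos: [548.9, -220.7, 230.5]
tcp_rot: [-179.5, -0.2, 32.7]
ft_force: [0.2, -0.5, -0.4]
finger_gap: 85.6
```

Request:
apply_moves([
  [1,[0,0,-0.02],-0.18],
  [1,[0,0,-0.04],-0.36],
  [1,[0,0,-0.06],-0.54],
  [1,[0,0,-0.08],-0.72],
  [1,[0,0,-0.09],-0.9],
])

```text
time: 8.6
tool_pos: [548.5, -219.6, 138.9]
tcp_rot: [-179.4, -0.1, -19.1]
ft_force: [-0.5, -0.6, 0.5]
finger_gap: 85.4
```

```bash
python3 look.py d1s.png scene 130 90 140 120 5;python3 look.py d1t.png top 340 160 140 120 5
```

```text
8.65 [ 548.  -219.4  137.8] [-179.4   -0.   -19.6] [-0.2  0.7 -1.5] 85.74261756293846 [-27.1  10.1  93.5   0.6  76.5  82.4]
8.7 [ 548.2 -219.5  138.8] [-179.4   -0.1  -18.9] [-0.8 -0.1 -0.9] 85.4115728463976 [-27.1  10.   93.4   0.6  76.5  81.6]
```

View pics/d1s.png

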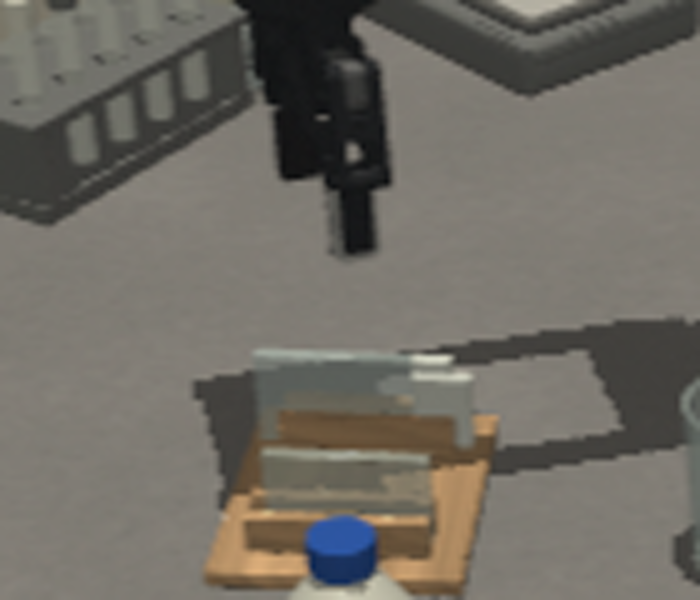

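View pics/d1t.png

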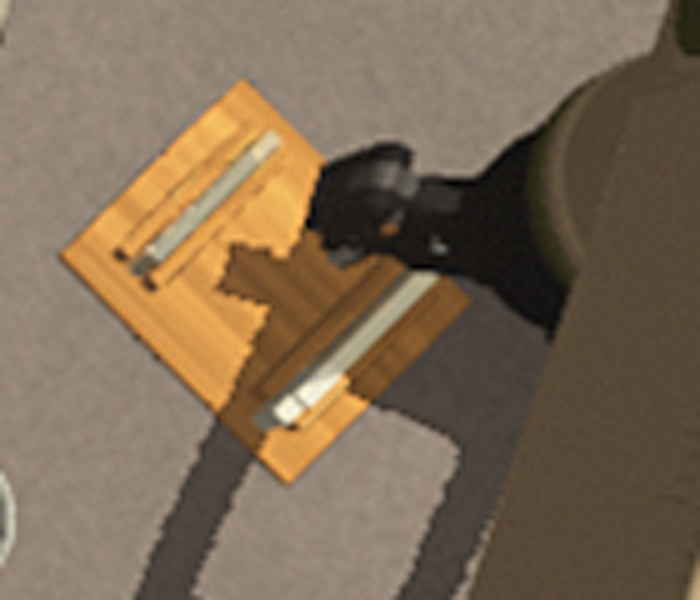

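Request:
apply_moves([
  [1,[0,-0.001,0],-0.18],
  [1,[0,-0.001,-0.01],-0.36],
  [1,[0,-0.001,-0.03],-0.47],
  [1,[0,-0.001,-0.06],-0.47],
  [1,[0,-0.001,-0.08],-0.47],
])

```text
time: 9.32
tool_pos: [548.2, -220.0, 58.0]
tcp_rot: [-179.4, -0.0, -45.6]
ft_force: [0.8, 1.2, 0.0]
finger_gap: 85.6
```

```bash
python3 look.py d2s.png scene 130 90 140 120 5;python3 look.py d2t.png top 340 160 140 120 5
```

```text
9.375 [ 546.6 -219.3   55.1] [-179.5    0.2  -45.6] [-2.5  1.3 -3. ] 85.4178773792751 [-27.2  15.2  96.9   0.6  67.9 108.3]
9.425 [ 546.7 -219.4   56.3] [-179.5    0.2  -45.7] [-0.3 -0.4  0.1] 85.50283667282989 [-27.2  15.2  96.8   0.6  68.  108.3]
```

View pics/d2s.png

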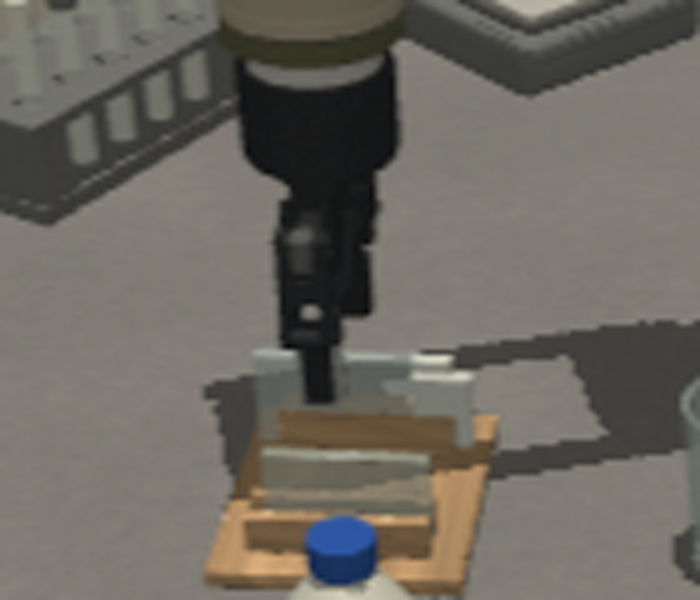

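View pics/d2t.png

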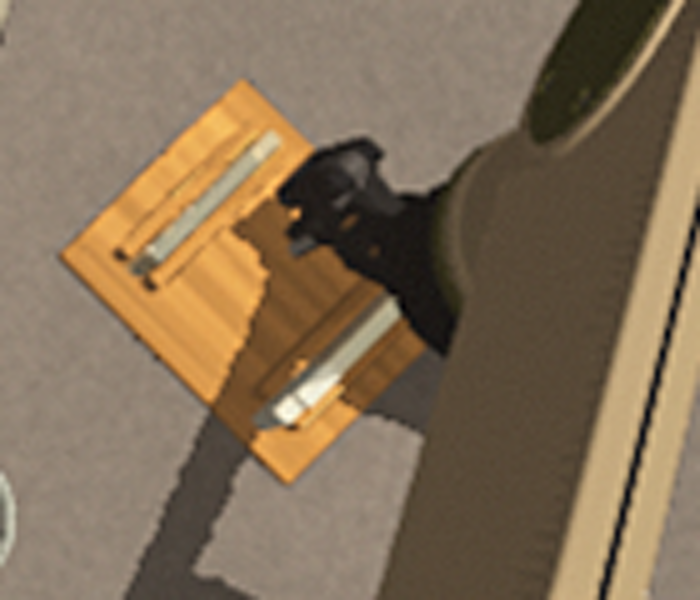

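Run:
```python
from h import *
p=shot('scene')
for k in (42,50,57):
  for z in(35,40,45,50,55): print(k,z,proj(p,[547+k*.72,-219.4+k*.69,z])[0], end=';')
  print()
```

```text
42 35 [196.1 178.7];42 40 [195.9 177. ];42 45 [195.8 175.3];42 50 [195.6 173.6];42 55 [195.4 171.9];
50 35 [195.5 180.4];50 40 [195.3 178.7];50 45 [195.2 177. ];50 50 [195.  175.3];50 55 [194.9 173.6];
57 35 [195. 182.];57 40 [194.8 180.3];57 45 [194.7 178.6];57 50 [194.5 176.9];57 55 [194.4 175.1];
```

Request:
apply_moves([
  [1,[0.001,-0.001,-0.011],0],
  [0.5,[0.001,-0.001,-0.011],0],
  [0,[0.001,-0.001,-0.011],0],
  [0,[0.001,-0.001,-0.011],0],
  [0,[0.001,-0.001,-0.011],0],
], grip_force=50)

```text
time: 10.1
tool_pos: [548.7, -221.1, 47.3]
tcp_rot: [-179.5, 0.0, -45.7]
ft_force: [-0.1, -0.4, 1.2]
finger_gap: 12.4
```

Request:
apply_moves([
  [0,[0,0,0],0],
  [0,[0,0,0],0],
])

```text
time: 10.35
tool_pos: [547.9, -221.8, 47.0]
tcp_rot: [-179.6, 0.1, -45.7]
ft_force: [-3.2, -3.1, -0.5]
finger_gap: 6.7
```

```bash
python3 look.py d3s.png scene 130 90 140 120 5;python3 look.py d3t.png top 340 160 140 120 5
```

```text
10.4 [ 547.9 -221.8   47.1] [-179.6    0.1  -45.7] [-3.8 -3.8 -0.9] 7.129884216034979 [-27.3  16.1  96.8   0.5  67.  108.3]
10.45 [ 547.9 -221.8   47. ] [-179.6    0.1  -45.7] [-3.9 -3.2 -0.2] 7.066007360441466 [-27.3  16.1  96.8   0.5  67.  108.3]
```

View pics/d3s.png

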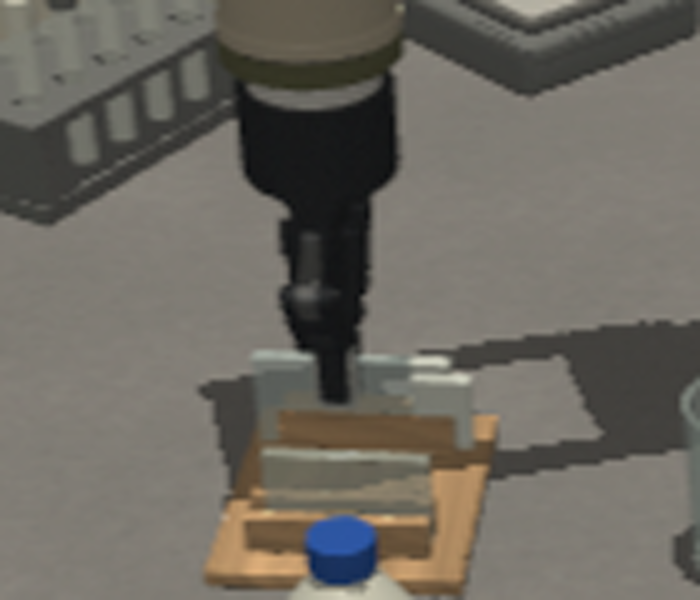

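View pics/d3t.png

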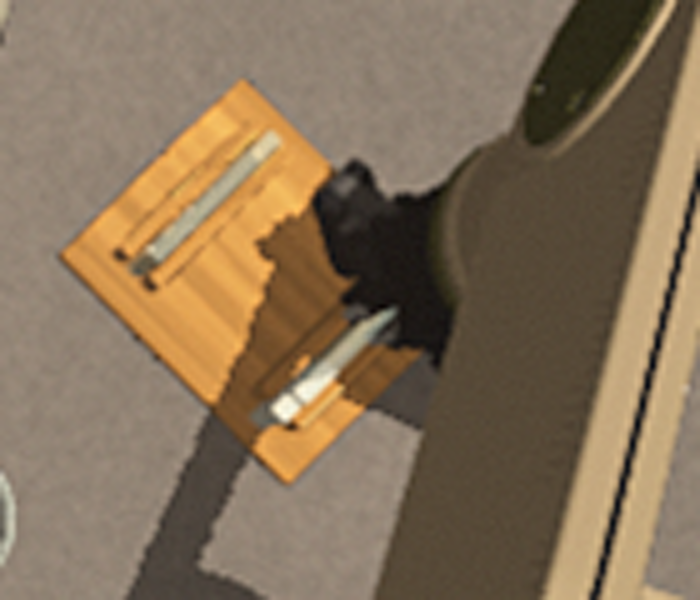

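Request:
apply_moves([
  [0,[0,0,0.02],0],
  [0,[0,0,0.05],0],
  [0,[0,0,0.1],0],
  [0,[0,0,0.15],0],
  [0,[0,0,0.2],0],
])

```text
time: 11.08
tool_pos: [548.1, -221.4, 250.5]
tcp_rot: [-179.5, -0.0, -45.7]
ft_force: [0.9, -0.9, -0.9]
finger_gap: 6.7
```

```bash
python3 look.py e1s.png scene 130 40 170 150 4;python3 look.py e1t.png top 340 140 170 150 4
```

```text
11.125 [ 550.7 -222.8  259.3] [-179.3   -0.6  -45.7] [1.8 0.3 6. ] 7.00394551196573 [-27.2   5.4  85.8   0.5  88.1 108.4]
11.175 [ 551.2 -223.   257. ] [-179.3   -0.7  -45.7] [-0.1 -1.6  0.4] 7.15697777136524 [-27.2   5.4  85.9   0.5  87.8 108.4]
```

View pics/e1s.png

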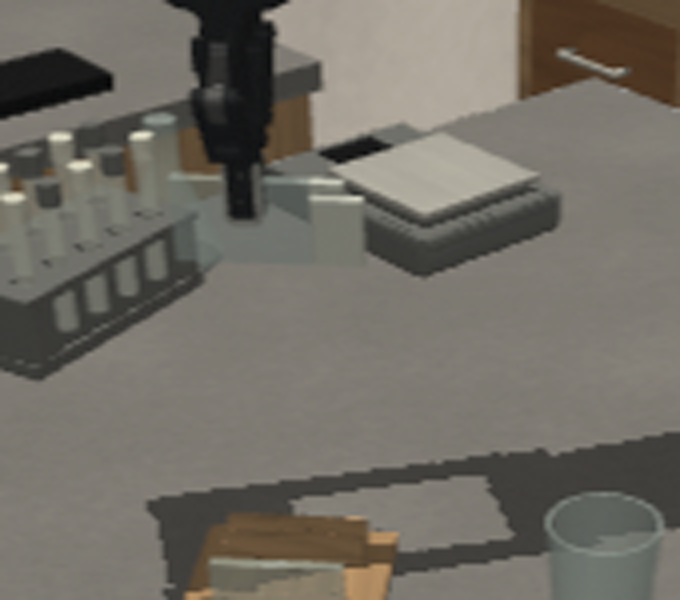

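View pics/e1t.png

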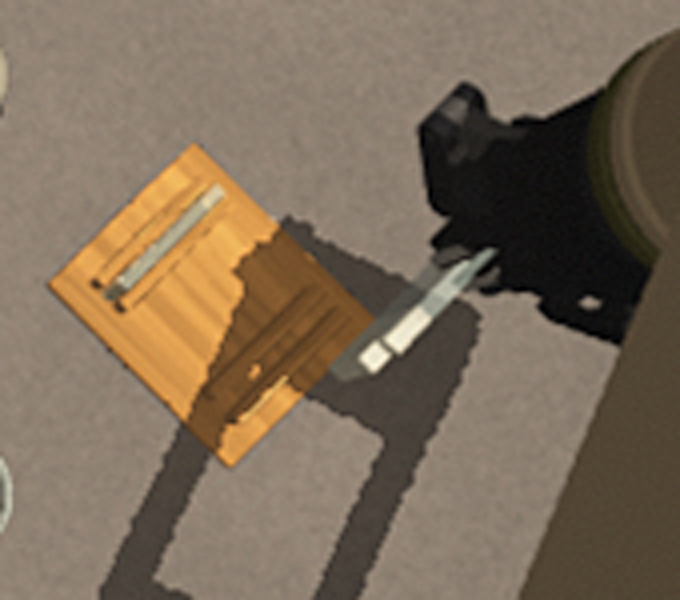

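Request:
apply_moves([
  [0,[0.03,0,0.01],0.18],
  [0,[0.06,0,0.02],0.36],
  [0,[0.09,0,0.03],0.54],
  [0,[0.12,0,0.04],0.72],
  [0,[0.15,0,0.05],0.9],
])

```text
time: 11.8
tool_pos: [702.1, -222.6, 308.1]
tcp_rot: [-179.3, -0.7, 6.2]
ft_force: [0.4, -0.5, -0.7]
finger_gap: 7.1
```

Request:
apply_moves([
  [0,[0.02,0,0],0.18],
  [0,[0.04,0,0],0.36],
  [0,[0.06,0,0],0.54],
  [0,[0.08,0,0],0.72],
  [0,[0.1,0,0],0.9],
])

```text
time: 12.42
tool_pos: [802.5, -222.2, 308.9]
tcp_rot: [-179.3, -0.7, 58.1]
ft_force: [-0.1, -0.2, -0.3]
finger_gap: 7.0
```

```bash
python3 -c "
from h import *
s=sense();print(s['tool_pos'],s['tcp_rot'],s['ft_force'],s['joint_pos'],s['finger_gap'])"
```

```text
[ 802.5 -222.2  308.9] [-179.3   -0.7   58.1] [-0.1 -0.2 -0.3] [-19.4  51.6  20.1   0.9 108.8  12.8] 7.012193202919266
```

Request:
apply_moves([
  [0,[0.04,-0.01,0],0.1],
  [0,[0.08,-0.03,0],0.2],
  [0,[0.12,-0.04,0],0.2],
  [0,[0.16,-0.055,0],0.2],
])

```text
time: 12.92
tool_pos: [853.6, -243.3, 278.1]
tcp_rot: [177.3, -1.0, 69.5]
ft_force: [-0.4, 0.3, 0.6]
finger_gap: 6.8
```

```bash
cat > st.py <<'E'
from h import *
s=sense();print(s['time'],s['tool_pos'],s['tcp_rot'],s['ft_force'],s['joint_pos'],s['finger_gap'])
E
python3 st.py
```

```text
12.925 [ 853.6 -243.3  278.1] [177.3  -1.   69.5] [-0.4  0.3  0.6] [-19.6  65.6   1.3   1.1 110.5   1.3] 6.828185305530484
```

Request:
apply_moves([
  [0,[0.06,-0.02,0.03],0],
  [0,[0.12,-0.04,0.06],0],
  [0,[0.18,-0.06,0.09],0],
  [0,[0.24,-0.08,0.12],0],
  [0,[0.3,-0.1,0.15],0],
])

```text
time: 13.55
tool_pos: [864.4, -253.0, 300.5]
tcp_rot: [174.0, -1.3, 69.5]
ft_force: [-0.6, -0.1, -1.6]
finger_gap: 7.1
```

```bash
python3 st.py
```

```text
13.55 [ 864.4 -253.   300.5] [174.   -1.3  69.5] [-0.6 -0.1 -1.6] [-20.1  64.2   1.3   1.3 108.5   1. ] 7.1197036898926225
```

Request:
apply_moves([
  [0,[1.0,-0.35,0.5],0],
  [0,[1.0,-0.35,0.5],0],
])

```text
time: 13.8
tool_pos: [878.2, -262.2, 315.0]
tcp_rot: [170.6, -1.5, 69.5]
ft_force: [1.1, -0.2, -0.7]
finger_gap: 7.2
```

```bash
python3 st.py
```

```text
13.8 [ 878.2 -262.2  315. ] [170.6  -1.5  69.5] [ 1.1 -0.2 -0.7] [-20.4  63.4   1.3   1.5 105.9   0.7] 7.216655571445999
```

Tilt ratchets about 3.4° per two rows. I'll continue.

Request:
apply_moves([
  [0,[1.0,-0.35,0.5],0],
  [0,[1.0,-0.35,0.5],0],
])

```text
time: 14.05
tool_pos: [892.4, -270.9, 328.3]
tcp_rot: [167.3, -1.7, 69.6]
ft_force: [-0.2, -0.4, -0.8]
finger_gap: 7.0
```

Request:
apply_moves([
  [0,[1.0,-0.35,0.5],0],
  [0,[1.0,-0.35,0.5],0],
  [0,[1.0,-0.35,0.5],0],
  [0,[1.0,-0.35,0.5],0],
])

```text
time: 14.55
tool_pos: [905.6, -281.7, 343.6]
tcp_rot: [164.0, -1.9, 69.6]
ft_force: [-0.4, 0.3, -0.9]
finger_gap: 7.0
```

```bash
python3 st.py
```

```text
14.55 [ 905.6 -281.7  343.6] [164.   -1.9  69.6] [-0.4  0.3 -0.9] [-21.1  62.1   1.3   2.  100.5   0.2] 6.960459789708876
```

Request:
apply_moves([
  [0,[1.0,-0.35,0.5],0],
])

```text
time: 14.68
tool_pos: [918.2, -287.3, 351.0]
tcp_rot: [161.4, -2.0, 69.7]
ft_force: [-0.1, -0.2, -1.1]
finger_gap: 7.3
```

Request:
apply_moves([
  [0,[1.0,-0.35,0.5],0],
])

```text
time: 14.8
tool_pos: [931.0, -292.9, 359.4]
tcp_rot: [158.8, -2.1, 69.7]
ft_force: [-0.4, -0.5, -0.8]
finger_gap: 7.0
```

Request:
apply_moves([
  [0,[1.0,-0.3,0.5],0],
  [0,[1.0,-0.3,0.5],0],
])

```text
time: 15.05
tool_pos: [947.5, -296.0, 371.2]
tcp_rot: [155.6, -2.3, 69.8]
ft_force: [-0.1, -0.2, -1.8]
finger_gap: 6.9
```

Request:
apply_moves([
  [0,[1.0,-0.3,0.5],0],
  [0,[1.0,-0.3,0.5],0],
])

```text
time: 15.3
tool_pos: [964.0, -299.2, 382.1]
tcp_rot: [152.4, -2.5, 69.9]
ft_force: [-0.9, -0.1, -0.6]
finger_gap: 6.7
```

Request:
apply_moves([
  [0,[1.0,-0.3,0.5],0],
  [0,[1.0,-0.3,0.5],0],
])

```text
time: 15.55
tool_pos: [980.2, -302.7, 393.0]
tcp_rot: [149.2, -2.6, 70.0]
ft_force: [-0.8, -0.2, -0.7]
finger_gap: 6.9
```

Request:
apply_moves([
  [0,[1.0,-0.3,0.5],0],
  [0,[1.0,-0.3,0.5],0],
])

```text
time: 15.8
tool_pos: [996.1, -306.3, 403.7]
tcp_rot: [146.1, -2.8, 70.1]
ft_force: [-0.1, 0.5, -0.7]
finger_gap: 7.1
```

Request:
apply_moves([
  [0,[1.0,-0.3,0.5],0],
  [0,[1.0,-0.3,0.5],0],
])

```text
time: 16.05
tool_pos: [1011.6, -309.8, 414.3]
tcp_rot: [143.0, -3.0, 70.2]
ft_force: [-0.7, 0.7, -1.6]
finger_gap: 7.0
```

Request:
apply_moves([
  [0,[1.0,-0.3,0.5],0],
  [0,[1.0,-0.3,0.5],0],
])

```text
time: 16.3
tool_pos: [1026.6, -313.4, 425.0]
tcp_rot: [139.9, -3.1, 70.3]
ft_force: [0.4, 0.1, -1.2]
finger_gap: 6.8
```

Request:
apply_moves([
  [0,[1.0,-0.3,0.5],0],
  [0,[1.0,-0.3,0.5],0],
])

```text
time: 16.55
tool_pos: [1041.0, -316.8, 435.5]
tcp_rot: [136.9, -3.3, 70.4]
ft_force: [-0.2, 0.1, -1.1]
finger_gap: 6.8
```

```bash
python3 st.py
```

```text
16.55 [1041.  -316.8  435.5] [136.9  -3.3  70.4] [-0.2  0.1 -1.1] [-20.6  61.4   1.3   3.2  74.1   0.6] 6.814435433280454
```

```bash
cat > tgt.py <<'E'
from h import *
from scipy.spatial.transform import Rotation as Ro
s=sense();print(s['time'],s['tool_pos'],s['tcp_rot'],s['joint_pos'])
R=Ro.from_euler('xyz',s['tcp_rot'],degrees=True).as_matrix()
fr=lambda R:R@np.array([-52,0,12.])
print('frost now',s['tool_pos']+fr(R),'normal',R[:,1],'deg from up',np.degrees(np.arccos(R[2,1])))
for t in (-20,-10,0,10,20,30,37,45):
    Rt=Ro.from_euler('z',t,degrees=True).as_matrix()@R
    T=np.array([504.6,178.5,166])-fr(Rt); print(t,np.radians(t).round(2),'TCP',T,'shift',T-s['tool_pos'],'rad',np.hypot(*T[:2]),'az of tilt',np.degrees(np.arctan2(Rt[1,2],Rt[0,2])))
E
python3 tgt.py; python3 look.py f1s.png scene 0 0 300 220 2.6;python3 look.py f1t.png top 260 0 300 300 2
```

```text
16.55 [1041.  -316.8  435.5] [136.9  -3.3  70.4] [-20.6  61.4   1.3   3.2  74.1   0.6]
frost now [1031.5 -368.   423.8] normal [ 0.7 -0.3  0.7] deg from up 46.96111794652766
-20 -0.35 TCP [531.  223.4 177.7] shift [-509.9  540.2 -257.8] rad 576.084681226771 az of tilt -36.07505479817953
-10 -0.17 TCP [522.8 227.3 177.7] shift [-518.1  544.1 -257.8] rad 570.0879383376065 az of tilt -26.075054798179522
0 0.0 TCP [514.1 229.7 177.7] shift [-526.9  546.5 -257.8] rad 563.0621734337376 az of tilt -16.075054798179522
10 0.17 TCP [505.  230.6 177.7] shift [-535.9  547.4 -257.8] rad 555.1862025714199 az of tilt -6.075054798179524
20 0.35 TCP [496.  229.9 177.7] shift [-545.   546.7 -257.8] rad 546.6680781412332 az of tilt 3.9249452018204765
30 0.52 TCP [487.2 227.6 177.7] shift [-553.8  544.4 -257.8] rad 537.7424999608663 az of tilt 13.924945201820472
37 0.65 TCP [481.4 225.1 177.7] shift [-559.6  541.9 -257.8] rad 531.3893166674976 az of tilt 20.924945201820478
45 0.79 TCP [475.1 221.4 177.7] shift [-565.9  538.2 -257.8] rad 524.1585740910646 az of tilt 28.92494520182048
16.6 [1041.  -316.7  436. ] [136.8  -3.3  70.4] [ 0.2  0.3 -0.8] 7.123862775959817 [-20.6  61.4   1.3   3.3  74.1   0.6]
16.65 [1040.9 -316.7  436. ] [136.9  -3.3  70.4] [ 0.8  0.  -1.5] 7.0440267379009125 [-20.6  61.4   1.3   3.3  74.2   0.6]
```

View pics/f1s.png

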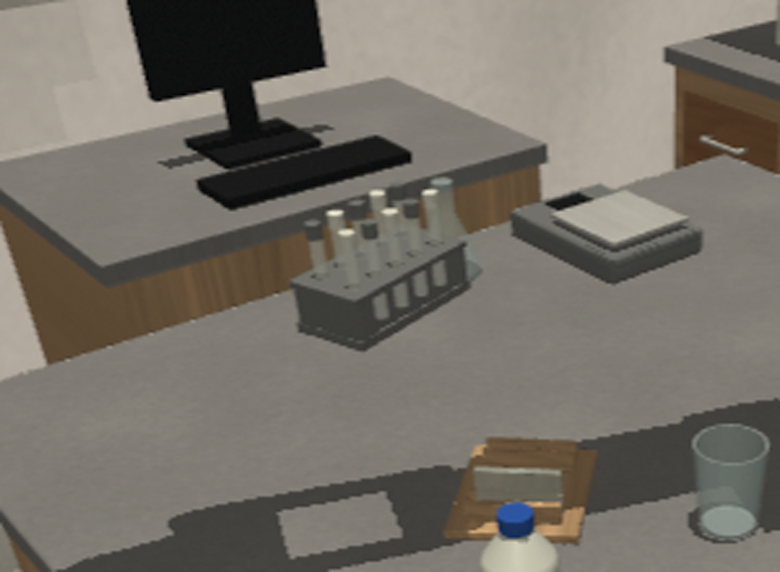

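View pics/f1t.png

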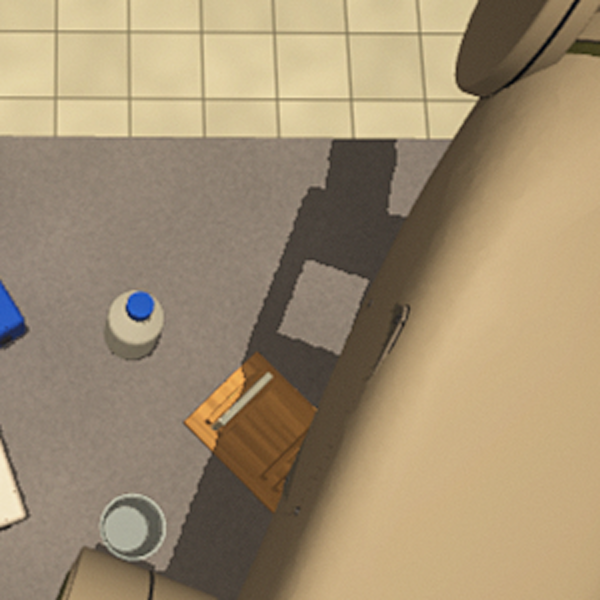

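Request:
apply_moves([
  [0,[-0.04,0.04,-0.015],0.04],
  [0,[-0.08,0.08,-0.03],0.08],
  [0,[-0.12,0.12,-0.045],0.12],
  [0,[-0.16,0.16,-0.06],0.16],
  [0,[-0.2,0.2,-0.075],0.2],
])

```text
time: 17.27
tool_pos: [891.5, -166.7, 381.3]
tcp_rot: [136.9, -3.3, 82.0]
ft_force: [0.1, 0.7, 0.6]
finger_gap: 6.8
```

```bash
python3 tgt.py
```

```text
17.275 [ 891.5 -166.7  381.3] [136.9  -3.3  82. ] [-17.2  17.1  69.8  11.1  51.1 -11.5]
frost now [ 892.4 -218.8  369.6] normal [ 0.7 -0.1  0.7] deg from up 46.96064973769832
-20 -0.35 TCP [521.5 227.7 177.7] shift [-370.   394.4 -203.6] rad 569.080670411707 az of tilt -24.555947982448206
-10 -0.17 TCP [512.7 229.9 177.7] shift [-378.8  396.6 -203.6] rad 561.9130082254876 az of tilt -14.555947982448204
0 0.0 TCP [503.7 230.6 177.7] shift [-387.8  397.3 -203.6] rad 553.9249821951884 az of tilt -4.555947982448205
10 0.17 TCP [494.6 229.6 177.7] shift [-396.9  396.3 -203.6] rad 545.3288990242964 az of tilt 5.444052017551793
20 0.35 TCP [485.9 227.1 177.7] shift [-405.6  393.8 -203.6] rad 536.3632229845755 az of tilt 15.44405201755179
30 0.52 TCP [477.8 223.1 177.7] shift [-413.8  389.8 -203.6] rad 527.2885873728665 az of tilt 25.44405201755179
37 0.65 TCP [472.5 219.5 177.7] shift [-419.   386.2 -203.6] rad 521.019510656652 az of tilt 32.4440520175518
45 0.79 TCP [467.1 214.6 177.7] shift [-424.4  381.4 -203.6] rad 514.0815205293638 az of tilt 40.4440520175518
```

Request:
apply_moves([
  [0,[-0.041,0.04,-0.01],0.04],
  [0,[-0.082,0.08,-0.02],0.08],
  [0,[-0.123,0.12,-0.03],0.12],
  [0,[-0.164,0.16,-0.04],0.16],
  [0,[-0.205,0.2,-0.05],0.2],
])

```text
time: 17.9
tool_pos: [684.7, 34.5, 331.3]
tcp_rot: [136.9, -3.3, 93.5]
ft_force: [0.1, 1.0, -0.7]
finger_gap: 6.8
```

Request:
apply_moves([
  [0,[-0.041,0.04,-0.01],0.03],
  [0,[-0.082,0.08,-0.02],0.06],
  [0,[-0.123,0.12,-0.03],0.09],
  [0,[-0.164,0.16,-0.04],0.12],
  [0,[-0.2,0.19,-0.05],0.15],
])

```text
time: 18.52
tool_pos: [483.0, 225.4, 281.5]
tcp_rot: [136.9, -3.3, 102.2]
ft_force: [0.7, -0.6, -0.6]
finger_gap: 7.3
```

```bash
python3 tgt.py; python3 look.py g1s.png scene 230 60 200 200 3;python3 look.py g1t.png top 150 130 200 200 3
```

```text
18.525 [483.  225.4 281.5] [136.9  -3.3 102.2] [ 22.7 -45.6 133.1  -6.3  49.7  14.1]
frost now [501.8 176.9 269.8] normal [0.7 0.1 0.7] deg from up 46.94369267237615
-20 -0.35 TCP [503.5 230.6 177.7] shift [  20.5    5.1 -103.8] rad 553.7566530204375 az of tilt -4.335355590255193
-10 -0.17 TCP [494.5 229.6 177.7] shift [  11.5    4.1 -103.8] rad 545.1514984984731 az of tilt 5.664644409744807
0 0.0 TCP [485.7 227.  177.7] shift [   2.8    1.6 -103.8] rad 536.1817994723498 az of tilt 15.664644409744804
10 0.17 TCP [477.6 223.  177.7] shift [  -5.4   -2.4 -103.8] rad 527.1085603547408 az of tilt 25.6646444097448
20 0.35 TCP [470.3 217.7 177.7] shift [ -12.7   -7.8 -103.8] rad 518.209250484909 az of tilt 35.6646444097448
30 0.52 TCP [464.  211.1 177.7] shift [ -19.   -14.3 -103.8] rad 509.77029705719747 az of tilt 45.6646444097448
37 0.65 TCP [460.3 205.9 177.7] shift [ -22.6  -19.5 -103.8] rad 504.29034215362316 az of tilt 52.6646444097448
45 0.79 TCP [457.  199.5 177.7] shift [ -26.   -25.9 -103.8] rad 498.597207309144 az of tilt 60.66464440974482
18.575 [479.8 227.7 279. ] [137.1  -3.4 102.3] [-2.3  1.2 -2.8] 6.941556564610897 [ 23.1 -45.8 133.3  -6.4  49.8  14.3]
18.625 [481.4 226.9 279.9] [137.   -3.3 102.4] [-0.6 -0.8 -0.8] 7.234088353537583 [ 22.9 -45.6 133.2  -6.3  49.7  14. ]
```

View pics/g1s.png

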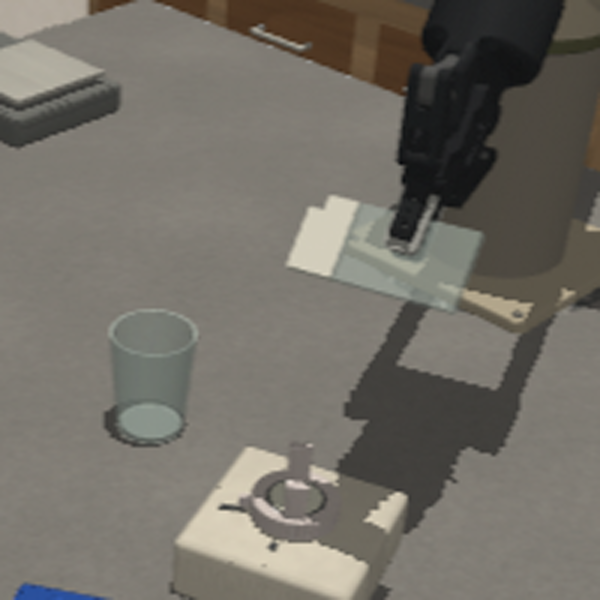

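View pics/g1t.png

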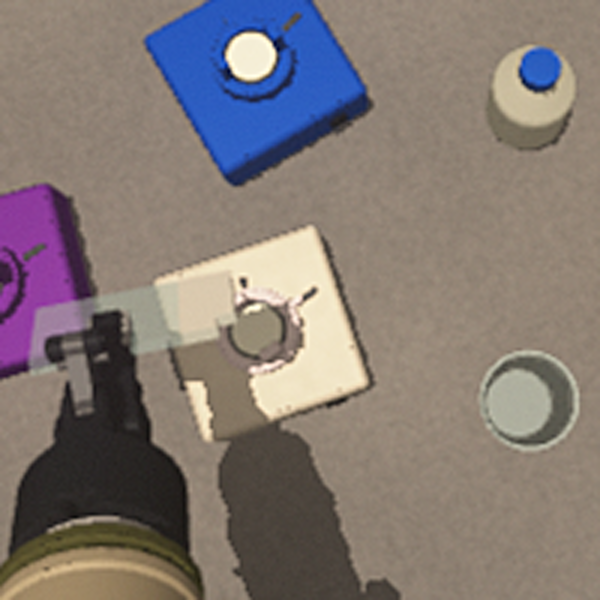

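Request:
apply_moves([
  [0,[0.002,0.001,-0.02],0],
  [0,[0.003,0.001,-0.04],0],
  [0,[0.004,0.001,-0.06],0],
  [0,[0.004,0.001,-0.06],0],
])

```text
time: 19.12
tool_pos: [484.7, 227.0, 217.8]
tcp_rot: [137.2, -3.2, 102.3]
ft_force: [0.0, -0.8, -0.0]
finger_gap: 7.0
```

```bash
python3 tgt.py|grep -v -e '^[1-4]0 ' -e '^-' -e ^37 -e ^45
```

```text
19.125 [484.7 227.  217.8] [137.2  -3.2 102.3] [ 22.7 -42.5 137.9  -7.   42.2  15. ]
frost now [503.6 178.5 206.1] normal [0.7 0.1 0.7] deg from up 47.29723824764606
0 0.0 TCP [485.7 227.  177.7] shift [  1.   -0.  -40.1] rad 536.0964073710431 az of tilt 15.818044435485723
```

Request:
apply_moves([
  [0,[0.001,0,-0.015],0],
  [0,[0.001,0,-0.03],0],
  [0,[0.001,0,-0.039],0],
  [0,[0.001,0,-0.039],0],
  [0,[0.001,0,-0.039],0],
])

```text
time: 19.75
tool_pos: [485.9, 227.1, 179.3]
tcp_rot: [137.2, -3.3, 102.3]
ft_force: [-0.0, 0.3, -0.8]
finger_gap: 6.6
```

```bash
cat > ver.py <<'E'
from ov import *
from scipy.spatial.transform import Rotation as Ro
s=sense();R=Ro.from_euler('xyz',s['tcp_rot'],degrees=True).as_matrix();t=s['tool_pos']
print(s['time'],t,s['tcp_rot'],s['joint_pos'],s['qd'],s['ft_force'],s['finger_gap'])
c=t+R@np.array([-12,0,12.]); S=np.c_[-R[:,0],R[:,1],-R[:,2]]
print('frost',c+S@[40,0,0],'normal from up',np.degrees(np.arccos(S[2,1])))
def pts(x0,x1): return np.array([c+S@[x,y,z] for y in(-4,4) for x,z in((x0,-25),(x1,-25),(x1,25),(x0,25))])
for cam,(x,y,w,h) in (('scene',(250,130,150,140)),('top',(170,170,150,140))):
    p=shot(cam); im=crop(p,x,y,w,h,4); cv2.imwrite('pics/raw_%s.png'%cam,im)
    draw(im,p,pts(-55,55),np.array([x,y]),4,(0,255,0));draw(im,p,pts(25,55),np.array([x,y]),4,(0,0,255))
    q=(proj(p,[504.6,178.5,66])[0]-[x,y]+.5)*4;cv2.circle(im,tuple(np.int32(q)),4,(255,0,0),-1)
    cv2.imwrite('pics/ver_%s.png'%cam,im)
E
python3 ver.py
```

```text
19.75 [485.9 227.1 179.3] [137.2  -3.3 102.3] [ 22.6 -39.6 140.4  -7.8  36.8  16. ] [-0.1 -0.4 -0.3 -0.  -0.  -0.1] [-0.   0.3 -0.8] 6.620466535352869
frost [504.8 178.6 167.6] normal from up 47.26312410158159
```

View pics/ver_scene.png

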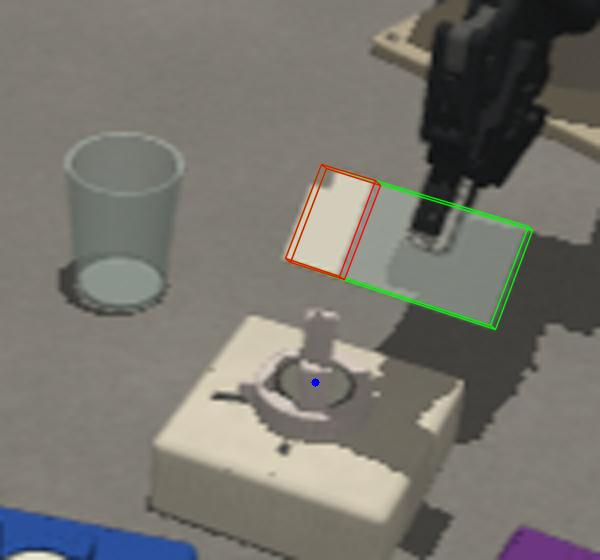

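View pics/ver_top.png

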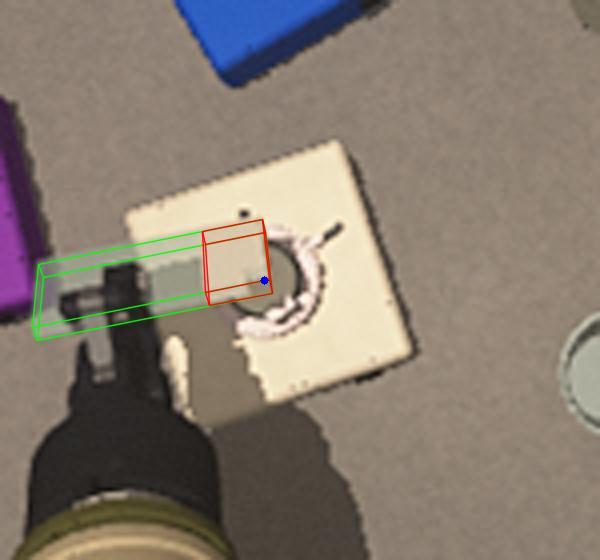

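Request:
apply_moves([
  [0,[0,0,0],0],
  [0,[0,0,0],0],
  [0,[0,0,0],0],
])

```text
time: 20.23
tool_pos: [486.1, 227.2, 179.8]
tcp_rot: [137.1, -3.3, 102.3]
ft_force: [0.4, 0.1, -1.1]
finger_gap: 7.3
```

```bash
python3 ver.py && python3 look.py fin.png scene 130 90 330 240 2.4
```

```text
20.225 [486.1 227.2 179.8] [137.1  -3.3 102.3] [ 22.6 -39.7 140.4  -7.8  36.8  16. ] [ 0.1  0.   0.2 -0.   0.1  0. ] [ 0.4  0.1 -1.1] 7.301830720591242
frost [505.  178.7 168.1] normal from up 47.217208780601396
20.375 [486.  227.2 179.7] [137.1  -3.3 102.3] [-0.4  0.  -0.5] 7.145113237171132 [ 22.6 -39.7 140.4  -7.8  36.8  16. ]
```

View pics/fin.png

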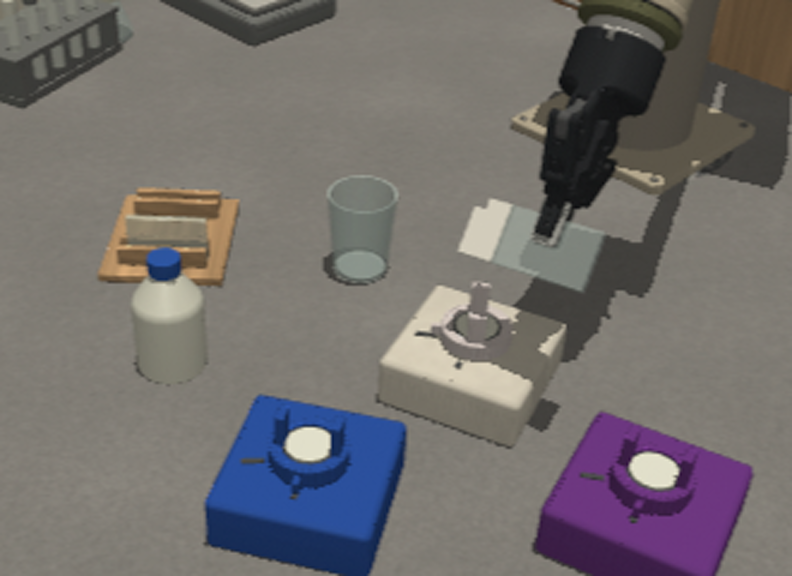

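The final picture shows everything in place: the collar rib is at the long mark, and the bottle, beaker and blank slide are undisturbed. The slide is held over the white lamp with its frosted end above the port.

```bash
python3 -c "
from bench import hand_in
print(hand_in())"
```

```text
the job is handed in; nothing more can be done
None
```

I locked the white lamp's collar, lifted the notched slide by its clear part, and handed the job in at about 20 s with the slide held over the lamp.

- **Collar:** I turned it clockwise until the wrist torque rose to about 1.9 N m at the stop. Pictures taken afterwards show its rib lined up with the long (locked) mark.
- **Slide grip:** I gripped the slide across its thickness, about 12 mm from its centre on the clear side. The frosted end was never gripped.
- **Tilt:** The moves only allow a turn about the vertical, so I tilted the tool by asking for points beyond the arm's reach. It leaned over a few degrees per call until the slide was at the wanted angle.

Last checks before handing in:

- **Position:** The frosted centre works out at about (505, 179, 168) mm, roughly 102 mm above the light port. The slide's outline drawn from this pose matched both camera views.
- **Angle:** The label face points up, about 47° from straight up, and the frosted end dips about 3°.
- **Stillness:** The arm was still, with outside force around 1 N and a finger gap of about 7 mm (the slide is 8 mm thick).
- **Other objects:** The bottle, beaker and blank slide look unmoved in the last picture.

No check failed. My first reading of the collar's starting angle from the rib was about 0.48 rad, above the stated limit of 0.4. The lugs gave a smaller value, and I used about 0.4.

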